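# Turn the box bar-code up and hold the scanner on it

## Robot

A 6-joint arm with a two-finger parallel gripper is mounted at the origin on a cart in front of the work surface, level with it; the furniture and walls round the work are solid. World frame = base frame: x ahead of the robot, y to its left, z up, the work surface at z = 0. Lengths are in mm, angles in rad, forces in N, time in s.
With the tool pointing down it reaches from about 300 to 775 mm from the base axis. Payload 14.6 kg.
Tool frame: the origin (TCP) lies midway between the tips of the shut fingers; the grasp point (between the pads) lies 19 mm behind it; z points along the fingers, y is the line along which they close (so a half turn about z gives the same grasp; the last joint's range is limited). The gripper opens to 85 mm and grips with 20 to 120 N. Pads are 22 mm wide; open, the fingers measure 114 mm over their backs; the gripper's body (76 mm by 85 mm) begins 54 mm behind the grasp point. The pads swing forward as they close: fully open they stand 13 mm farther back than shut.
Start: joints at [-1.296, 0.3, 1.521, -0, 1.321, -0.067], TCP at [184.344, -518.176, 231.281] pointing down, gripper open.
Joint ranges: [-3.03, 3.03], [-0.79, 2.21], [0.23, 2.52], [-1.04, 4.18], [0, 3.07], [-2.55, 2.55]. Speed limits (rad/s): [2.22, 2.22, 2.57, 3.14, 3.14, 3.14].

## Interface

Orientations are given as a unit quaternion [w, x, y, z].
In Python, from cell import sense, read_camera, camera_info, hand_in gives the robot as it stands. The module is installed in compiled form; this text tells all that it offers.
- The arm moves only by the shell command python3 -m inch [FORCE], which reads ROWS from standard input. ROWS is one flat JSON list of numbers that holds 1 to 8 rows one after another, with no inner brackets; each row has 7 numbers: a rotation vector rx, ry, rz in fractions of the full range, 1 being 2 rad, then dx, dy, dz in shares of 600 mm (1.0 is 600 mm), then the finger opening in mm; each row shifts and turns the commanded pose from where the row before left it, along the tool's axes as they then stand; what a row does not reach is not made up. A row lasts 1/12 s, in which the tool goes at most 41.7 mm and 0.125 rad, less where a joint would pass 70% of its speed; a pose out of reach is approached as far as the arm can. The fingers move at their own pace and stop on an object; FORCE is the grip in N (left out, the last holds). Time passes only in rows, so rows that do not move let the fingers close. It prints the time, the measured TCP pose, the force, the opening and the grip force at its end. Input that does not fit is refused with a message, and nothing moves.
- sense(): the state, without advancing time (a new reading comes with each control period).
- read_camera(name): name is "scene" or "top"; returns (picture, depth): 480x640x3 uint8, red, green, blue; 480x640 float32, mm along the optical axis (not along the pixel's ray), 0 where there is no reading.
- camera_info(name): a dict with "fov_y" (degrees; the focal length in pixels is half the picture's height over the tangent of half this angle, whatever the lens; pixels are square), "cx", "cy" (the principal point, pixels), "eye" and "attitude" of the camera in the world. Camera axes: x right, y down, z forward; pixel columns grow to the right and rows downward; lengths in mm; the calibration is good to about 2 mm. A picture is of the moment at which its call begins. camera_info takes no time and is no camera call.
- hand_in(): hands the job in; it is judged then, once.
The state is a dict: "clock": time; "qpos": joint angles; "joint_velocities": joint speeds; "joint_torque": joint torques, N m; "eef_pos": TCP position; "orientation": TCP orientation; "force": force on the tool from outside, world axes, zero at the start; "torque": the same for the moment, N m; "grip_width": finger opening in mm; "grip_force": force on a finger pad.
Only numpy, scipy, OpenCV 4.12 (cv2) and the standard library are available. Lean on these libraries where they do the work, as an engineer would, in place of code of your own. Each camera call takes 0.05 s, during which the arm holds its last target. There are 200 camera calls.

## Task

The yellow box of screws lies with its bar code underneath: turn it over so that it lies flat on the table with the bar code up, handling it all the way so that it neither drops nor topples, and let go of it. Then draw the hand scanner up out of the cup of its stand, turn its window down towards the bar code, aim at the middle of the code from about a hand's breadth away, clear of box, stand and table, and finish there, still holding the scanner up and steady. Leave the other things on the table where they are.

Things in the scene. Friction and masses are not known exactly. Their poses are not given: they have to be found in the camera images.
- stock_box: yellow card box of screws, 58x90x35 mm, 0.28 kg, lying alone, bar code underneath at first. Origin: centre of the face that is the underside at the start; x along 58, y along 90, z from that face into the box (up at first, straight down once turned over). Grip it across the 58 mm. It stands safely on its 58x35 mm end, so it can go over in two quarter turns about its x with a fresh grip between
- barcode_label: white label, 40x66 mm, with a black bar code, in the middle of that face of the box. Origin: centre of the printed side; z points out of the print, away from the box (down at the start)
- scanner: cordless hand scanner, black and pale grey barrel, black nose and handle, 0.2 kg, loose in its stand's cup. Origin: lower end of the handle, centre; z up the handle, nose to -x and 15 degrees down. Handle 38 (x) x 32 (y) mm, 118 long. Barrel 50 mm wide (y) with flat sides, 92 long, 40 high, top about z = 158 mm; nose 66 wide, from x = -70 to -38
- scanner_grip (a point): middle of the scanner's barrel, just over its handle, at (0, 0, 138) mm of the scanner: the place to grip it, along the scanner's y across the flat sides (50 mm); axes as the scanner's
- scan_window: dark red window in the scanner's nose, 44x24 mm, at (-67, 0, 121) mm of the scanner. Origin: its centre; z points out of the window along the line of sight (15 degrees below level at the start); y is across the scanner, along its -y or +y
- scanner_stand: scanner's stand, fixed: a dark round foot, 124 mm across, 14 mm high, with an upright black cup with a grey rim, 56x50 mm outside, 42x36 inside, inner floor at z = 30 mm, mouth at z = 90. Origin: centre of the foot's underside, z up, axes as the scanner's at the start. The handle stands 60 mm deep in it with 2 mm play on each side; lift straight up. The nose faces the robot
- parts_cabinet: grey steel cabinet, fixed, not to be used: 186 (x) x 324 (y) x 293 mm tall, origin under its centre; it stands behind the middle of the work, its long side leading away from the robot, so keep the wrist clear of it
- masking_tape: a roll of cream masking tape, lying flat, 100x98x25 mm; origin under its centre; a bystander
- marker_pen: a white and blue marker pen, lying, 17x135x16 mm; a bystander
- tape_rule: a yellow and black tape rule, 36x87x64 mm, standing on its edge; origin under its centre; a bystander
- spray_can: a yellow aerosol can with a white cap, 65 mm across, 204 mm tall, standing; origin under its centre; a bystander
- glue_bottle: an orange bottle with a white pointed nozzle, 56 mm across, 189 mm tall, standing; origin under its centre; a bystander
Things that resemble listed ones, but are neither listed nor needed, are in the scene too. Leave any purple look-alike of the scanner alone.

How it is judged (in metres and radians):
On the way, in this order (a step that is already met when the one before it is completed fails the run):
1. the box lies flat on the table, bar code up, at rest and let go of (angle between stock_box's own z axis and vertical above 2.97 rad and height (world z) of barcode_label between 0.03 and 0.042 m and linear speed of stock_box below 0.02 m/s and angular speed of stock_box below 0.1 rad/s and contact force between stock_box and the fingers below 0.1 N), for 0.3 s.
2. the scanner is held in the gripper with the lower end of its handle above the mouth of the cup (z of scanner in the frame of scanner_stand above 0.095 m and contact force between scanner and the fingers above 1 N), for 0.1 s.
At the end, for the whole second after the job is handed in: Box flat, bar code up (10 degrees), at rest, untouched. Scanner held still (0.03 m/s), clear of stand and box, window over 80 mm and handle end over 50 mm up; code 60 to 180 mm from the window, within 30 mm of the line of sight each way, which is within 40 degrees of square to the label (all of step 1 and z of barcode_label in the frame of scan_window between 0.06 and 0.18 m and x of barcode_label in the frame of scan_window between -0.03 and 0.03 m and y of barcode_label in the frame of scan_window between -0.03 and 0.03 m and angle between the z axis of scan_window and the z axis of barcode_label, either way round below 0.7 rad and contact force between scanner and the fingers above 1 N and contact force between scanner and stock_box below 0.1 N and contact force between scanner and scanner_stand below 0.1 N and height (world z) of scanner above 0.05 m and height (world z) of scan_window above 0.08 m and linear speed of scanner below 0.03 m/s and angular speed of scanner below 0.15 rad/s); the arm keeps its last pose, push and grip.
It fails at once if the box falls or topples freely (out of the fingers and faster than 0.6 m/s or 6 rad/s) (contact force between stock_box and the fingers below 0.1 N and (linear speed of stock_box above 0.6 m/s or angular speed of stock_box above 6 rad/s)).
It fails at once if another thing on the table is moved by more than 25 mm (distance of any of masking_tape, marker_pen, tape_rule, spray_can, glue_bottle from where it was at the start of the episode above 0.025 m).
It also fails if it takes over 67 s, if anything falls off the work surface, if the arm or the gripper's body presses on something with over 40 N, if the wrist force passes 120 N, or if a joint passes its speed limit or range.

## Working session

There is one attempt and no reset: what is moved stays moved. The work goes in short steps, Python scripts to look and compute and a shell command to move; the robot and the scene stay as the last step left them, time stands still between calls to the robot, and variables do not carry over. Pictures are saved under pics/ and viewed, at most 10 in all, crops included, and the job is handed in when it is done.

```bash
mkdir -p pics; cat > h.py <<'E'
import numpy as np,cv2
from cell import *
from scipy.spatial.transform import Rotation as R
def q2R(q): return R.from_quat([q[1],q[2],q[3],q[0]])
def snap(n):
    p,d=read_camera(n); i=camera_info(n)
    np.savez(f'{n}.npz',p=p,d=d); return p,d,i
def cloud(d,i):
    f=240/np.tan(np.radians(i['fov_y'])/2)
    v,u=np.mgrid[:480,:640]
    P=np.stack([(u-i['cx'])/f*d,(v-i['cy'])/f*d,d],-1)
    a=np.array(i['attitude']); M=q2R(a).as_matrix() if a.size==4 else a.reshape(3,3)
    W=P@M.T+np.array(i['eye']); W[d<=0]=np.nan
    return W
E
python3 - <<'E'
from h import *
for n in('scene','top'):
    p,d,i=snap(n); print(i); cv2.imwrite(f'pics/{n}0.png',p[:,:,::-1]); np.save(n+'W.npy',cloud(d,i))
print(sense())
E
```

```text
{'fov_y': 52.56462616878882, 'cx': 316.62271959902927, 'cy': 248.19373716139745, 'eye': array([ -35.13032605, 1025.81673503,  972.23231161]), 'attitude': array([ 0.1336834 , -0.26843082,  0.85936168, -0.41421148])}
{'fov_y': 48.16466383093767, 'cx': 313.5664970236996, 'cy': 243.44466914667893, 'eye': array([-254.43434551,  340.77255721, 1187.8095572 ]), 'attitude': array([ 0.20133593, -0.59262279,  0.73775298, -0.25294783])}
{'clock': 0.1, 'qpos': array([-1.29563635e+00,  3.00430784e-01,  1.52151324e+00,  8.16536222e-06,
        1.32068737e+00, -6.65577499e-02]), 'joint_velocities': array([-8.76278163e-06, -7.36887883e-04, -2.11146620e-03,  1.43619180e-04,
       -3.03825649e-04,  1.53511436e-03]), 'joint_torque': array([-3.38417212e-04, -5.44379318e+01, -3.62371159e+01, -1.43959501e-04,
        2.96932434e-03, -2.38811936e-05]), 'eef_pos': array([ 184.27379598, -517.99533995,  230.77212645]), 'orientation': array([-5.16959941e-04,  9.85439138e-01,  1.70027749e-01, -5.01391413e-05]), 'force': array([-0.15621248, -0.078454  , -0.31046923]), 'torque': array([ 0.00325518, -0.03160044, -0.01253778]), 'grip_force': 0.0, 'grip_width': 85.41845623371596}
```

View pics/scene0.png

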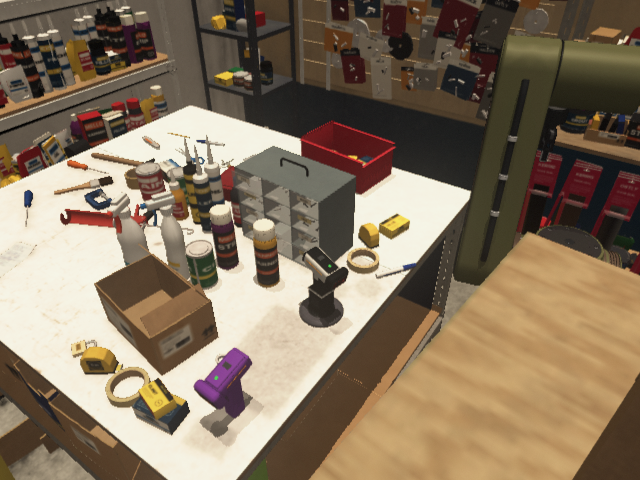

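View pics/top0.png

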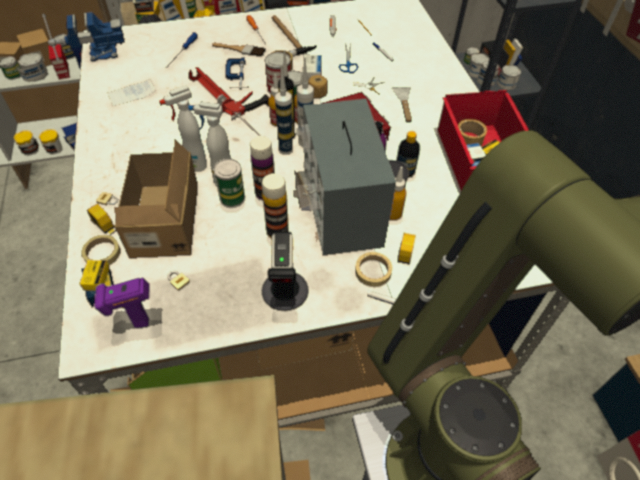

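The scene view shows the scanner in its stand at (322,290), with the purple look-alike at (225,385). There are two box candidates: a yellow box lying alone at (395,225), and a yellow item on top of dark boxes at (157,400). The first fits "lying alone", so I'll confirm it with a crop.

```bash
python3 - <<'E'
from h import *
p=np.load('scene.npz')['p']; W=np.load('sceneW.npy')
c=p[195:305,285:435]; cv2.imwrite('pics/crop1.png',cv2.resize(c[:,:,::-1],None,fx=5,fy=5,interpolation=cv2.INTER_CUBIC))
hsv=cv2.cvtColor(p,cv2.COLOR_RGB2HSV)
for (u,v) in [(395,222),(395,232),(370,235),(362,260),(395,270),(322,255),(322,318),(265,250),(300,165),(155,400),(420,200)]:
    print(u,v,W[v,u].round(),hsv[v,u])
# yellow box top: points z 28..40 in crop
m=np.zeros((480,640),bool); m[205:245,378:415]=True
m&=(W[...,2]>31)&(W[...,2]<40)
P=W[m][:,:2].astype(np.float32); print(len(P),np.median(W[m][:,2])); print(cv2.minAreaRect(P),cv2.boxPoints(cv2.minAreaRect(P)))
# scanner: above z>105 near stand
m=np.zeros((480,640),bool); m[240:330,295:352]=True
for a,b in[(4,20),(84,93),(150,200)]:
    mm=m&(W[...,2]>a)&(W[...,2]<b); P=W[mm][:,:2].astype(np.float32); print(a,len(P),cv2.minAreaRect(P),P.min(0),P.max(0))
E
```

```text
395 222 [ 511. -200.   37.] [ 22 169 231]
395 232 [ 495. -173.   18.] [ 20 162 129]
370 235 [534. -73.  52.] [ 20 175 201]
362 260 [524. -11.  -4.] [ 20  43 234]
395 270 [409. -10.  12.] [ 20  44 230]
322 255 [506. 236. 191.] [21 44 58]
322 318 [477. 278.  15.] [15 56 55]
265 250 [681. 257. 142.] [15 61 42]
300 165 [722.  33. 290.] [13 46 39]
155 400 [604. 725.  75.] [ 24 170 234]
420 200 [ 521. -422.    2.] [ 26  17 245]
275 34.15542068446439
((522.46142578125, -172.5296630859375), (153.14956665039062, 61.80802536010742), 76.58596801757812) [[ 474.63623  -239.84613 ]
 [ 534.75806  -254.18472 ]
 [ 570.2866   -105.213196]
 [ 510.1648    -90.8746  ]]
4 900 ((564.6030883789062, 153.519287109375), (173.45513916015625, 354.8404541015625), 31.73516273498535) [441.69534  -42.992744] [688.45337 328.7238 ]
84 208 ((561.299072265625, 181.61595153808594), (123.06726837158203, 247.00563049316406), 36.610870361328125) [470.08795  45.78246] [684.34656 276.96774]
150 989 ((492.16070556640625, 251.60189819335938), (65.35419464111328, 122.07369232177734), 77.92716979980469) [429.35336 218.32793] [555.4448 294.1255]
```

View pics/crop1.png

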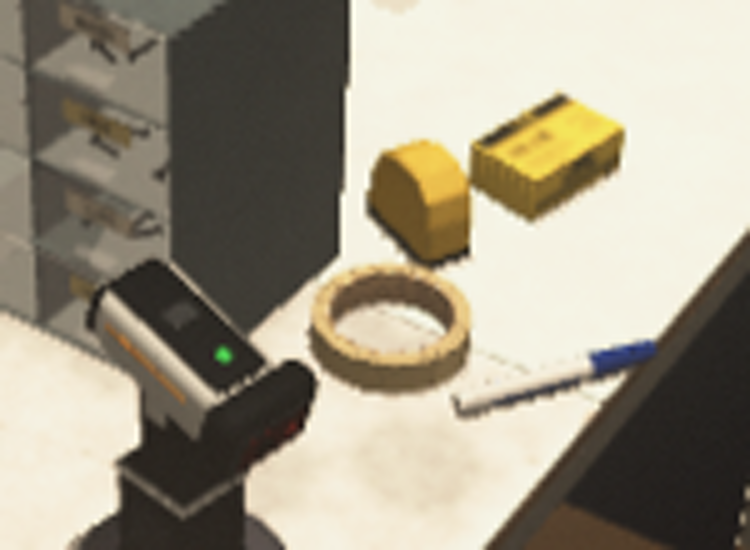

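The crop confirms it. The plain yellow carton has top corners near crop (473,150), (563,95), (625,130) and (533,190), and the tape rule stands beside it at (420,200). The cup rim corners are near (117,463), (183,513) and (246,470).

```bash
cat >> h.py <<'E'
def hit(n,uv,z):
    i=camera_info(n); f=240/np.tan(np.radians(i['fov_y'])/2)
    uv=np.atleast_2d(uv).astype(float)
    r=np.c_[(uv[:,0]-i['cx'])/f,(uv[:,1]-i['cy'])/f,np.ones(len(uv))]@q2R(i['attitude']).as_matrix().T
    e=np.array(i['eye']); return e+r*((z-e[2])/r[:,2])[:,None]
E
python3 - <<'E'
from h import *
o=np.array([284.6,194.6])
B=hit('scene',np.array([[473,150],[563,95],[625,130],[533,190]])/5+o,35); print(B.round(1),B.mean(0))
for a,b in[(0,1),(1,2),(2,3),(3,0)]:
    d=B[b]-B[a]; print(np.linalg.norm(d).round(1),np.degrees(np.arctan2(d[1],d[0])).round(1))
Rm=hit('scene',np.array([[117,463],[183,513],[246,470]])/5+o,90); print('rim',Rm.round(1))
for a,b in[(0,1),(1,2)]:
    d=Rm[b]-Rm[a]; print(np.linalg.norm(d).round(1),np.degrees(np.arctan2(d[1],d[0])).round(1))
print('centre',(Rm[0]+Rm[2])/2)
for n in('scene','top'):
    W=np.load(n+'W.npy');p=np.load(n+'.npz')['p']
    X,Y,Z=W[...,0],W[...,1],W[...,2]
    near=np.hypot(X-500,Y-255)<95
    m=near&(Z>150)&(Z<230)
    P=W[m];
    # RANSAC plane for top
    rng=np.random.default_rng(0);best=None
    for _ in range(400):
        a,b,c=P[rng.choice(len(P),3,False)];k=np.cross(b-a,c-a);
        if np.linalg.norm(k)<1:continue
        k/=np.linalg.norm(k)
        if abs(k[2])<.9: continue
        s=abs((P-a)@k)<2
        if best is None or s.sum()>best.sum():best=s
    Q=P[best];c=Q.mean(0);k=np.linalg.svd(Q-c)[2][2];k*=np.sign(k[2])
    print(n,len(P),len(Q),'c',c.round(1),'n',k.round(3),'tilt',np.degrees(np.arccos(k[2])),'az',np.degrees(np.arctan2(k[1],k[0])),cv2.minAreaRect(Q[:,:2].astype(np.float32)))
    m=near&(Z>8)&(Z<19)&(p.max(2)<110); F=W[m][:,:2]
    r=cv2.minEnclosingCircle(F.astype(np.float32)); print('foot',len(F),r)
    print('cabinet pts', [ (np.nanpercentile(W[(Z>285)&(Z<302)&(X>500)&(X<1000)&(abs(Y)<250)][:,k],[1,99])).round() for k in (0,1)])
E
```

```text
[[ 548.3 -159.7   35. ]
 [ 529.2 -250.5   35. ]
 [ 475.8 -236.8   35. ]
 [ 494.7 -142.6   35. ]] [ 511.99272784 -197.37854094   35.        ]
92.8 -101.9
55.0 165.6
96.1 78.7
56.3 -17.6
rim [[530.6 266.2  90. ]
 [480.3 277.6  90. ]
 [471.2 232.   90. ]]
51.6 167.2
46.5 -101.3
centre [500.89542748 249.09546352  90.        ]
scene 1004 345 c [482.3 256.4 185. ] n [-0.213  0.167  0.963] tilt 15.693845818463418 az 141.80103598711182 ((486.9866638183594, 257.56732177734375), (60.77607345581055, 106.50593566894531), 81.37250518798828)
foot 631 ((500.2856140136719, 250.96498107910156), 60.59879684448242)
cabinet pts [array([699., 791.]), array([27., 37.])]
top 1121 470 c [482.3 250.7 186.4] n [-0.219  0.039  0.975] tilt 12.867629819990078 az 169.93390105868218 ((487.0799865722656, 248.15155029296875), (62.03102111816406, 110.21492004394531), 76.79511260986328)
foot 803 ((500.33636474609375, 247.18215942382812), 60.22028732299805)
cabinet pts [array([699., 798.]), array([26., 35.])]
```

Box centre is about (512,−197) with its long axis at azimuth 78.4°. The stand is at about (500.5,249), with the nose at azimuth of about 168°. First I'll turn the tool so it closes across the 58 mm.

Units first: shifts go in shares of 600 mm and turns go in shares of 2 rad. So -0.12 rad is -0.06.

```bash
cat >> h.py <<'E'
def plan(x,y,z,M=None):
    """shift in present tool axes, and remaining rotvec, to target TCP"""
    s=sense(); Rt=q2R(s['orientation']); d=np.array([x,y,z])-s['eef_pos']
    print('pos',s['eef_pos'].round(1),'q',s['qpos'].round(2),'t',round(s['clock'],2),'w',round(s['grip_width'],1))
    print('ydir az',np.degrees(np.arctan2(*Rt.as_matrix()[[1,0],1])).round(1),'zdir',Rt.as_matrix()[:,2].round(3))
    print('shift',Rt.inv().apply(d).round(1),'dist',np.linalg.norm(d).round(1))
    if M is not None: print('rot',(Rt.inv()*R.from_matrix(M)).as_rotvec().round(3))
def frame(yaz,tilt=0):
    """tool down with y at azimuth yaz (deg), then turned about own y by tilt (rad)"""
    a=np.radians(yaz); y=np.array([np.cos(a),np.sin(a),0]); z=np.array([0,0,-1.])
    return (R.from_matrix(np.c_[np.cross(y,z),y,z])*R.from_rotvec([0,tilt,0])).as_matrix()
E
echo '[0, 0, -0.06, 0, 0, 0, 85, 0, 0, -0.06, 0, 0, 0, 85, 0, 0, -0.06, 0, 0, 0, 85, 0, 0, -0.06, 0, 0, 0, 85, 0, 0, -0.06, 0, 0, 0, 85, 0, 0, -0.06, 0, 0, 0, 85, 0, 0, -0.06, 0, 0, 0, 85, 0, 0, -0.06, 0, 0, 0, 85]' | python3 -m inch 40
echo '[0, 0, -0.033, 0, 0, 0, 85, 0, 0, 0, 0, 0, 0, 85]' | python3 -m inch
python3 -c "
from h import *
plan(512,-197,150,frame(-11.6))"
```

```text
clock: 0.77
eef_pos: [184.3, -518.0, 230.9]
orientation: [-0.0, 0.794, 0.608, 0.0]
force: [-0.2, -0.3, -0.2]
grip_width: 85.2
grip_force: 0.0
clock: 0.93
eef_pos: [184.3, -518.1, 231.0]
orientation: [-0.0, 0.774, 0.633, 0.0]
force: [0.3, -0.6, -0.6]
grip_width: 84.9
grip_force: 0.0
pos [ 184.3 -518.1  231. ] q [-1.3   0.3   1.52  0.    1.32 -1.1 ] t 0.93 w 84.9
ydir az -11.5 zdir [-0.     0.001 -1.   ]
shift [379.7 257.4  81.1] dist 465.9
rot [-0.    -0.001  0.003]
```

In the tool's units: 32 mm is 0.0533, 21.5 mm is 0.0358.

```bash

echo '[0, 0, 0, 0.0533, 0.0358, 0.01, 85, 0, 0, 0, 0.0533, 0.0358, 0.01, 85, 0, 0, 0, 0.0533, 0.0358, 0.01, 85, 0, 0, 0, 0.0533, 0.0358, 0.01, 85, 0, 0, 0, 0.0533, 0.0358, 0.01, 85, 0, 0, 0, 0.0533, 0.0358, 0.01, 85, 0, 0, 0, 0.0533, 0.0358, 0.01, 85, 0, 0, 0, 0.0533, 0.0358, 0.01, 85]' | python3 -m inch >/dev/null
echo '[0, 0, 0, 0.0533, 0.0358, 0.01, 85, 0, 0, 0, 0.0533, 0.0358, 0.01, 85, 0, 0, 0, 0.0533, 0.0358, 0.01, 85, 0, 0, 0, 0.0467, 0.035, 0.01, 85, 0, 0, 0, 0, 0, 0, 85, 0, 0, 0, 0, 0, 0, 85]' | python3 -m inch
python3 - <<'E'
from h import *
plan(512,-197,2,frame(-11.6))
p,d,i=snap('scene'); cv2.imwrite('pics/c2.png',cv2.resize(p[140:300,310:470,::-1],None,fx=3.7,fy=3.7,interpolation=cv2.INTER_CUBIC))
E
```

```text
clock: 2.1
eef_pos: [513.7, -196.6, 158.5]
orientation: [-0.001, 0.775, 0.632, -0.0]
force: [-0.6, -0.6, -0.5]
grip_width: 85.1
grip_force: 0.0
pos [ 513.7 -196.6  158.5] q [-0.43  0.37  1.6  -0.    1.17 -0.23] t 2.1 w 85.1
ydir az -11.6 zdir [-0.001  0.001 -1.   ]
shift [ -0.8  -1.4 156.5] dist 156.5
rot [-0.001 -0.    -0.   ]
```

View pics/c2.png

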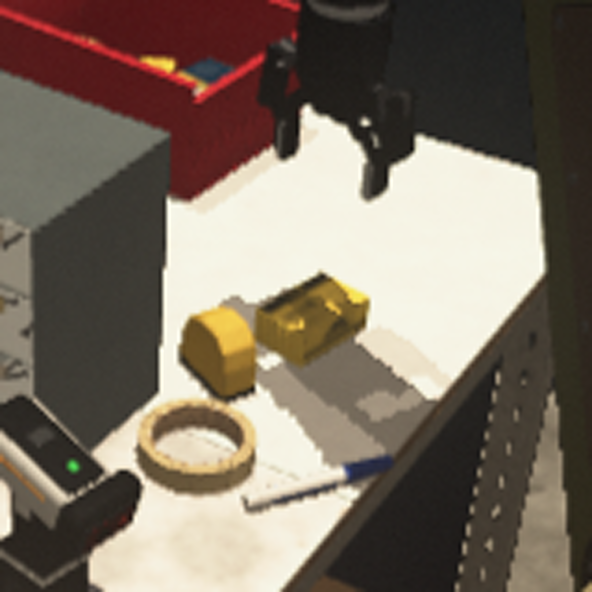

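The gripper stands open above the yellow box, with the fingers at crop (285,140) and (375,180), clear of the tape rule. Next I'll descend, close and lift.

In the tool's units: 30 mm is 0.05, 25 mm is 0.0417.

```bash

echo '[0, 0, 0, -0.0013, -0.0023, 0.05, 85, 0, 0, 0, 0, 0, 0.05, 85, 0, 0, 0, 0, 0, 0.05, 85, 0, 0, 0, 0, 0, 0.0417, 85, 0, 0, 0, 0, 0, 0.0333, 85, 0, 0, 0, 0, 0, 0.02, 85, 0, 0, 0, 0, 0, 0.0133, 85, 0, 0, 0, 0, 0, 0, 85]' | python3 -m inch 40
echo '[0, 0, 0, 0, 0, 0, 50, 0, 0, 0, 0, 0, 0, 50, 0, 0, 0, 0, 0, 0, 50, 0, 0, 0, 0, 0, 0, 50, 0, 0, 0, 0, 0, 0, 50, 0, 0, 0, 0, 0, 0, 50, 0, 0, 0, 0, 0, 0, 50, 0, 0, 0, 0, 0, 0, 50]' | python3 -m inch
echo '[0, 0, 0, 0, 0, -0.0167, 50, 0, 0, 0, 0, 0, -0.0333, 50, 0, 0, 0, 0, 0, -0.0333, 50, 0, 0, 0, 0, 0, -0.0333, 50, 0, 0, 0, 0, 0, -0.025, 50, 0, 0, 0, 0, 0, 0, 50]' | python3 -m inch
python3 -c "
from h import *
plan(500,-320,95,frame(-11.6))"
```

```text
clock: 2.82
eef_pos: [510.9, -198.8, 3.5]
orientation: [-0.001, 0.776, 0.631, -0.0]
force: [-0.2, -0.6, -0.8]
grip_width: 84.7
grip_force: 0.0
clock: 3.48
eef_pos: [512.8, -199.0, 6.1]
orientation: [0.002, 0.775, 0.632, 0.001]
force: [1.2, -1.4, 5.4]
grip_width: 57.3
grip_force: 43.3
clock: 3.98
eef_pos: [512.8, -198.9, 93.2]
orientation: [0.002, 0.775, 0.632, 0.001]
force: [0.6, -0.6, -2.7]
grip_width: 57.5
grip_force: 44.3
pos [ 512.8 -198.9   93.2] q [-0.44  0.45  1.66 -0.    1.03 -0.23] t 3.98 w 57.5
ydir az -11.6 zdir [ 0.005 -0.002 -1.   ]
shift [-121.2   11.9   -1.6] dist 121.8
rot [ 0.005  0.001 -0.   ]
```

In the tool's units: -30 mm is -0.05, -25 mm is -0.0417.

```bash

echo '[0, 0, 0, -0.0333, 0.0033, 0, 50, 0, 0, 0, -0.05, 0.005, 0, 50, 0, 0, 0, -0.05, 0.005, 0, 50, 0, 0, 0, -0.0417, 0.005, 0, 50, 0, 0, 0, -0.0267, 0.0017, 0, 50, 0, 0, 0, 0, 0, 0, 50]' | python3 -m inch >/dev/null
echo '[0, 0, 0, 0, 0, 0.05, 50, 0, 0, 0, 0, 0, 0.0417, 50, 0, 0, 0, 0, 0, 0.025, 50, 0, 0, 0, 0, 0, 0.0133, 50, 0, 0, 0, 0, 0, 0.0067, 50, 0, 0, 0, 0, 0, 0.005, 50, 0, 0, 0, 0, 0, 0, 50, 0, 0, 0, 0, 0, 0, 50]' | python3 -m inch
python3 -c "
from h import *
plan(500,-320,95,frame(-11.6))"
```

```text
clock: 5.15
eef_pos: [499.6, -319.1, 6.1]
orientation: [0.001, 0.775, 0.632, 0.0]
force: [-4.6, 4.6, 7.4]
grip_width: 57.2
grip_force: 45.5
pos [ 499.6 -319.1    6.1] q [-0.63  0.66  1.56  0.    0.92 -0.43] t 5.15 w 57.2
ydir az -11.6 zdir [ 0.001 -0.001 -1.   ]
shift [ -0.9   0.7 -88.9] dist 88.9
rot [ 0.001  0.    -0.   ]
```

In the tool's units: -30 mm is -0.05, -20 mm is -0.0333.

```bash

echo '[0, 0, 0, 0, 0, 0, 85, 0, 0, 0, 0, 0, 0, 85, 0, 0, 0, 0, 0, 0, 85, 0, 0, 0, 0, 0, -0.0333, 85, 0, 0, 0, 0, 0, -0.05, 85, 0, 0, 0, 0, 0, -0.05, 85, 0, 0, 0, 0, 0, -0.0333, 85, 0, 0, 0, 0, 0, 0, 85]' | python3 -m inch >/dev/null
echo '[0, -0.05, 0, 0, 0, 0, 85, 0, -0.05, 0, 0, 0, 0, 85, 0, -0.05, 0, 0, 0, 0, 85, 0, -0.05, 0, 0, 0, 0, 85, 0, -0.05, 0, 0, 0, 0, 85, 0, -0.05, 0, 0, 0, 0, 85, 0, -0.05, 0, 0, 0, 0, 85, 0, -0.03, 0, 0, 0, 0, 85]' | python3 -m inch
python3 -c "
from h import *
plan(499.6,-319.1,9,frame(-11.6,-.76))"
```

```text
clock: 6.48
eef_pos: [499.3, -318.4, 103.8]
orientation: [0.236, 0.718, 0.587, -0.289]
force: [-0.2, -0.1, -0.7]
grip_width: 85.1
grip_force: 0.0
pos [ 499.3 -318.4  103.8] q [-0.34  0.55  1.67 -0.93  1.03  0.4 ] t 6.48 w 85.1
ydir az -11.5 zdir [-0.138 -0.679 -0.721]
shift [65.2  0.4 68.8] dist 94.8
rot [0.001 0.005 0.001]
```

In the tool's units: 16 mm is 0.0267, 15 mm is 0.025.

```bash

echo '[0, 0, 0, 0.02, 0, 0.0208, 85, 0, 0, 0, 0.025, 0, 0.0267, 85, 0, 0, 0, 0.025, 0, 0.0267, 85, 0, 0, 0, 0.02, 0, 0.0208, 85, 0, 0, 0, 0.0133, 0, 0.0142, 85, 0, 0, 0, 0.0075, 0, 0.0083, 85, 0, 0, 0, 0, 0, 0, 85]' | python3 -m inch
echo '[0, 0, 0, 0, 0, 0, 50, 0, 0, 0, 0, 0, 0, 50, 0, 0, 0, 0, 0, 0, 50, 0, 0, 0, 0, 0, 0, 50, 0, 0, 0, 0, 0, 0, 50, 0, 0, 0, 0, 0, 0, 50, 0, 0, 0, 0, 0, 0, 50, 0, 0, 0, 0, 0, 0, 50]' | python3 -m inch 60
echo '[0, 0, 0, -0.01, 0, -0.01, 50, 0, 0, 0, -0.02, 0, -0.02, 50, 0, 0, 0, -0.02, 0, -0.02, 50, 0, 0, 0, -0.0167, 0, -0.0167, 50, 0, 0, 0, -0.0067, 0, -0.0067, 50, 0, 0, 0, 0, 0, 0, 50]' | python3 -m inch
python3 - <<'E'
from h import *
plan(499.6,-319.1,67,frame(-11.6,.81))
p,d,i=snap('scene'); cv2.imwrite('pics/c3.png',cv2.resize(p[120:280,350:510,::-1],None,fx=3.7,fy=3.7,interpolation=cv2.INTER_CUBIC))
E
```

```text
clock: 7.07
eef_pos: [498.5, -319.5, 6.2]
orientation: [0.234, 0.72, 0.587, -0.288]
force: [-0.0, 0.0, 0.2]
grip_width: 85.1
grip_force: 0.0
clock: 7.73
eef_pos: [499.5, -319.8, 8.6]
orientation: [0.235, 0.72, 0.586, -0.287]
force: [-0.4, 2.2, 6.5]
grip_width: 57.1
grip_force: 64.7
clock: 8.23
eef_pos: [499.0, -321.4, 71.1]
orientation: [0.235, 0.72, 0.586, -0.287]
force: [0.5, 0.1, -3.6]
grip_width: 57.3
grip_force: 64.4
pos [ 499.  -321.4   71.1] q [-0.35  0.6   1.68 -0.95  0.99  0.46] t 8.23 w 57.3
ydir az -11.6 zdir [-0.137 -0.675 -0.725]
shift [4.6 0.1 1.4] dist 4.8
rot [ 3.00e-03  1.57e+00 -1.00e-03]
```

View pics/c3.png

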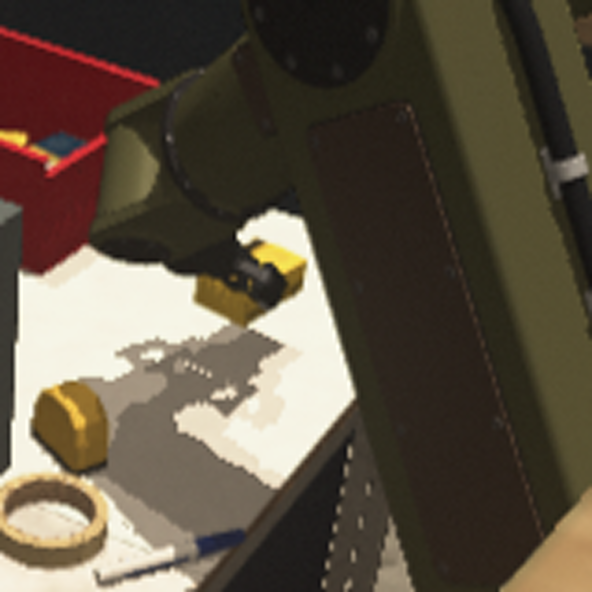

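The box is held level at crop (250,280). Now I'll turn it a quarter.

In the tool's units: 0.12 rad is 0.06.

```bash

echo '[0, 0.03, 0, 0, 0, 0, 50, 0, 0.06, 0, 0, 0, 0, 50, 0, 0.06, 0, 0, 0, 0, 50, 0, 0.06, 0, 0, 0, 0, 50, 0, 0.06, 0, 0, 0, 0, 50, 0, 0.06, 0, 0, 0, 0, 50, 0, 0.06, 0, 0, 0, 0, 50, 0, 0.06, 0, 0, 0, 0, 50]' | python3 -m inch
echo '[0, 0.06, 0, 0, 0, 0, 50, 0, 0.06, 0, 0, 0, 0, 50, 0, 0.06, 0, 0, 0, 0, 50, 0, 0.06, 0, 0, 0, 0, 50, 0, 0.06, 0, 0, 0, 0, 50, 0, 0.0354, 0, 0, 0, 0, 50, 0, 0, 0, 0, 0, 0, 50, 0, 0, 0, 0, 0, 0, 50]' | python3 -m inch
python3 -c "
from h import *
plan(499.6,-319.1,51,frame(-11.6,.812))"
```

```text
clock: 8.95
eef_pos: [498.6, -321.2, 69.4]
orientation: [-0.046, 0.773, 0.63, 0.057]
force: [-0.9, 1.2, -4.1]
grip_width: 57.2
grip_force: 64.5
clock: 9.62
eef_pos: [498.0, -321.3, 67.8]
orientation: [-0.25, 0.713, 0.58, 0.305]
force: [-0.1, -0.5, -2.8]
grip_width: 57.3
grip_force: 64.7
pos [ 498.  -321.3   67.8] q [-0.87  0.84  1.28  0.6   1.6  -0.83] t 9.62 w 57.3
ydir az -11.7 zdir [ 0.145  0.709 -0.69 ]
shift [-10.5   1.2  13.3] dist 17.0
rot [-0.001  0.002 -0.003]
```

```bash

echo '[0, 0, 0, -0.0067, 0, 0.0067, 50, 0, 0, 0, -0.0067, 0, 0.0067, 50, 0, 0, 0, -0.005, 0, 0.005, 50, 0, 0, 0, -0.0017, 0, 0.0017, 50, 0, 0, 0, -0.0017, 0, 0.0017, 50, 0, 0, 0, 0, 0, 0, 50]' | python3 -m inch
echo '[0, 0, 0, -0.0012, 0, 0.0012, 50, 0, 0, 0, -0.0012, 0, 0.0012, 50, 0, 0, 0, 0, 0, 0, 50]' | python3 -m inch
echo '[0, 0, 0, -0.0012, 0, 0.0012, 50, 0, 0, 0, -0.0012, 0, 0.0012, 50, 0, 0, 0, 0, 0, 0, 50]' | python3 -m inch
```

```text
clock: 10.12
eef_pos: [498.7, -320.6, 51.1]
orientation: [-0.249, 0.712, 0.581, 0.306]
force: [-0.3, -0.3, -3.3]
grip_width: 57.4
grip_force: 64.7
clock: 10.37
eef_pos: [498.7, -320.7, 49.2]
orientation: [-0.249, 0.712, 0.581, 0.306]
force: [-0.5, -0.4, -2.5]
grip_width: 57.3
grip_force: 64.7
clock: 10.62
eef_pos: [498.8, -320.9, 48.6]
orientation: [-0.249, 0.712, 0.581, 0.306]
force: [-3.0, 1.1, 8.8]
grip_width: 57.0
grip_force: 65.6
```

In the tool's units: -25 mm is -0.0417, -20 mm is -0.0333.

```bash

echo '[0, 0, 0, 0, 0, 0, 85, 0, 0, 0, 0, 0, 0, 85, 0, 0, 0, 0, 0, 0, 85, 0, 0, 0, 0, 0, 0, 85, 0, 0, 0, 0, 0, 0, 85]' | python3 -m inch
echo '[0, 0, 0, 0, 0, -0.0167, 85, 0, 0, 0, 0, 0, -0.0333, 85, 0, 0, 0, 0, 0, -0.0417, 85, 0, 0, 0, 0, 0, -0.0417, 85, 0, 0, 0, 0, 0, -0.0417, 85, 0, 0, 0, 0, 0, -0.0417, 85, 0, 0, 0, 0, 0, -0.0167, 85, 0, 0, 0, 0, 0, 0, 85]' | python3 -m inch
python3 - <<'E'
from h import *
plan(495,-339.4,200,frame(-11.6,-.76))
for n in('scene','top'):
    p,d,i=snap(n); W=cloud(d,i); hs=cv2.cvtColor(p,cv2.COLOR_RGB2HSV)
    m=(np.hypot(W[...,0]-497,W[...,1]+330)<90)&(W[...,2]>3)&(W[...,2]<105)&(hs[...,1]>120)&(hs[...,0]>12)&(hs[...,0]<35)
    P=W[m]; print(n,m.sum()); 
    if m.sum()>5:
        T=P[P[:,2]>85]; print(P[:,2].max(),len(T),T.mean(0)); print(cv2.minAreaRect(T[:,:2].astype(np.float32)), P.min(0),P.max(0))
    if n=='scene': cv2.imwrite('pics/c4.png',cv2.resize(p[120:280,350:510,::-1],None,fx=3.7,fy=3.7,interpolation=cv2.INTER_CUBIC))
E
```

```text
clock: 11.03
eef_pos: [498.7, -320.6, 47.2]
orientation: [-0.249, 0.712, 0.581, 0.306]
force: [-0.1, 0.6, -0.7]
grip_width: 84.8
grip_force: 0.0
clock: 11.7
eef_pos: [477.9, -422.0, 145.3]
orientation: [-0.247, 0.713, 0.581, 0.306]
force: [0.3, -1.1, 0.8]
grip_width: 84.9
grip_force: 0.0
pos [ 477.9 -422.   145.3] q [-0.98  0.88  1.    0.57  1.84 -0.79] t 11.7 w 84.9
ydir az -11.7 zdir [ 0.149  0.708 -0.691]
shift [97.8  0.1 23.2] dist 100.5
rot [ 0.003 -1.568 -0.002]
scene 321
92.44268520992102 106 [ 493.63758657 -326.61632538   88.40265126]
((493.75787353515625, -326.29351806640625), (39.137306213378906, 60.073970794677734), 77.40512084960938) [ 461.66489976 -351.62776987    3.29927668] [ 525.29690211 -299.13401253   92.44268521]
top 0
```

View pics/c4.png

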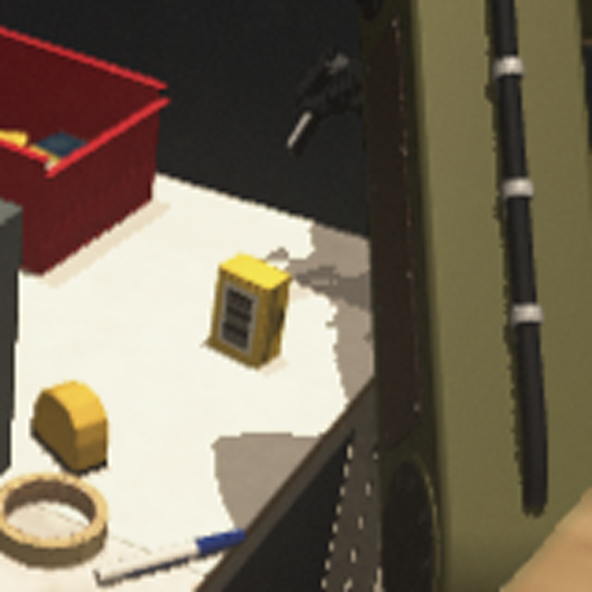

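The box stands upright at crop (250,310) with the bar code facing +y. Next I'll re-grip it from the other side.

In the tool's units: 35 mm is 0.0583, 33 mm is 0.055, -0.12 rad is -0.06.

```bash

echo '[0, 0, 0, 0.05, 0, 0.0117, 85, 0, 0, 0, 0.0583, 0, 0.0133, 85, 0, 0, 0, 0.055, -0.0033, 0.0133, 85, 0, -0.05, 0, 0, 0, 0, 85, 0, -0.06, 0, 0, 0, 0, 85, 0, -0.06, 0, 0, 0, 0, 85, 0, -0.06, 0, 0, 0, 0, 85, 0, -0.06, 0, 0, 0, 0, 85]' | python3 -m inch >/dev/null
echo '[0, -0.06, 0, 0, 0, 0, 85, 0, -0.06, 0, 0, 0, 0, 85, 0, -0.06, 0, 0, 0, 0, 85, 0, -0.06, 0, 0, 0, 0, 85, 0, -0.06, 0, 0, 0, 0, 85, 0, -0.06, 0, 0, 0, 0, 85, 0, -0.06, 0, 0, 0, 0, 85, 0, -0.06, 0, 0, 0, 0, 85]' | python3 -m inch >/dev/null
echo '[0, -0.02, 0, 0, 0, 0, 85, 0, 0, 0, 0, 0, 0, 85, 0, 0, 0, 0, 0, 0, 85]' | python3 -m inch
python3 -c "
from h import *
plan(493,-338,42,frame(-11.6,-.76))"
```

```text
clock: 13.38
eef_pos: [493.3, -336.1, 197.7]
orientation: [0.236, 0.718, 0.587, -0.29]
force: [-0.3, 0.2, 0.9]
grip_width: 85.1
grip_force: 0.0
pos [ 493.3 -336.1  197.7] q [-0.38  0.41  1.62 -0.86  1.13  0.22] t 13.38 w 85.1
ydir az -11.5 zdir [-0.14 -0.68 -0.72]
shift [106.6   0.5 113.5] dist 155.7
rot [-0.     0.007  0.003]
```

In the tool's units: 22 mm is 0.0367, 21 mm is 0.035.

```bash

echo '[0, 0, 0, 0.0283, 0.0008, 0.03, 85, 0, 0, 0, 0.035, 0, 0.0367, 85, 0, 0, 0, 0.035, 0, 0.0367, 85, 0, 0, 0, 0.0317, 0, 0.0342, 85, 0, 0, 0, 0.025, 0, 0.0267, 85, 0, 0, 0, 0.015, 0, 0.0167, 85, 0, 0, 0, 0.0077, 0, 0.0083, 85, 0, 0, 0, 0, 0, 0, 85]' | python3 -m inch
echo '[0, 0, 0, 0, 0, 0, 50, 0, 0, 0, 0, 0, 0, 50, 0, 0, 0, 0, 0, 0, 50, 0, 0, 0, 0, 0, 0, 50, 0, 0, 0, 0, 0, 0, 50, 0, 0, 0, 0, 0, 0, 50, 0, 0, 0, 0, 0, 0, 50, 0, 0, 0, 0, 0, 0, 50]' | python3 -m inch 60
echo '[0, 0, 0, -0.0067, 0, -0.0067, 50, 0, 0, 0, -0.0167, 0, -0.0167, 50, 0, 0, 0, -0.0167, 0, -0.0167, 50, 0, 0, 0, -0.01, 0, -0.01, 50, 0, 0, 0, 0, 0, 0, 50, 0, 0, 0, 0, 0, 0, 50]' | python3 -m inch
python3 - <<'E'
from h import *
plan(493,-338,42)
p,d,i=snap('scene'); cv2.imwrite('pics/c5.png',cv2.resize(p[120:280,350:510,::-1],None,fx=3.7,fy=3.7,interpolation=cv2.INTER_CUBIC))
E
```

```text
clock: 14.05
eef_pos: [492.9, -339.8, 42.4]
orientation: [0.236, 0.719, 0.586, -0.291]
force: [-1.0, -0.3, -0.0]
grip_width: 84.4
grip_force: 0.0
clock: 14.72
eef_pos: [494.1, -339.9, 44.9]
orientation: [0.238, 0.718, 0.585, -0.29]
force: [0.2, 1.7, 7.1]
grip_width: 57.2
grip_force: 63.3
clock: 15.22
eef_pos: [493.1, -340.2, 85.8]
orientation: [0.237, 0.719, 0.586, -0.291]
force: [0.9, 0.1, -3.7]
grip_width: 57.5
grip_force: 64.4
pos [ 493.1 -340.2   85.8] q [-0.38  0.58  1.67 -0.96  0.99  0.42] t 15.22 w 57.5
ydir az -11.6 zdir [-0.14  -0.681 -0.719]
shift [32.  -0.6 29.9] dist 43.8
```

View pics/c5.png

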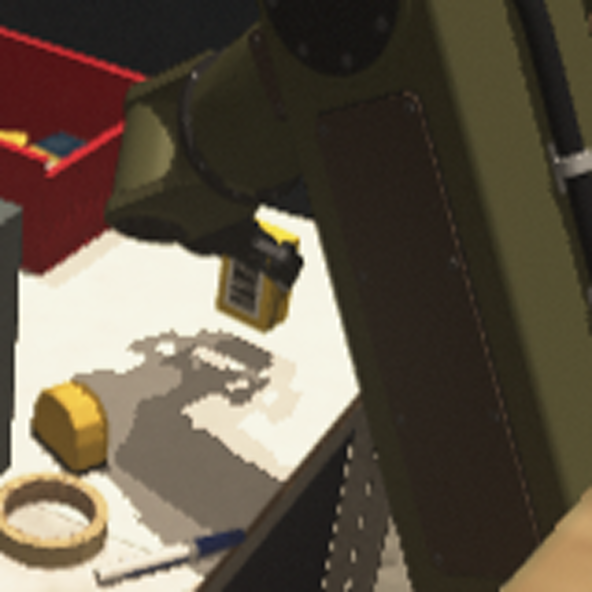

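The box is held upright off the table at crop (265,290). Now the second quarter turn.

In the tool's units: 0.12 rad is 0.06.

```bash

echo '[0, 0.03, 0, 0, 0, 0, 50, 0, 0.06, 0, 0, 0, 0, 50, 0, 0.06, 0, 0, 0, 0, 50, 0, 0.06, 0, 0, 0, 0, 50, 0, 0.06, 0, 0, 0, 0, 50, 0, 0.06, 0, 0, 0, 0, 50, 0, 0.06, 0, 0, 0, 0, 50, 0, 0.06, 0, 0, 0, 0, 50]' | python3 -m inch >/dev/null
echo '[0, 0.06, 0, 0, 0, 0, 50, 0, 0.06, 0, 0, 0, 0, 50, 0, 0.06, 0, 0, 0, 0, 50, 0, 0.06, 0, 0, 0, 0, 50, 0, 0.06, 0, 0, 0, 0, 50, 0, 0.0354, 0, 0, 0, 0, 50, 0, 0, 0, 0, 0, 0, 50, 0, 0, 0, 0, 0, 0, 50]' | python3 -m inch
echo '[0, 0, 0, -0.0167, 0, 0.0167, 50, 0, 0, 0, -0.02, 0, 0.02, 50, 0, 0, 0, -0.02, 0, 0.02, 50, 0, 0, 0, -0.0133, 0, 0.0133, 50, 0, 0, 0, -0.0067, 0, 0.0067, 50, 0, 0, 0, 0, 0, 0, 50, 0, 0, 0, 0, 0, 0, 50]' | python3 -m inch
python3 - <<'E'
from h import *
plan(493,-338,10)
p,d,i=snap('scene'); W=cloud(d,i); hs=cv2.cvtColor(p,cv2.COLOR_RGB2HSV)
m=(np.hypot(W[...,0]-497,W[...,1]+330)<120)&(W[...,2]>3)&(W[...,2]<105)&(hs[...,1]>120)&(hs[...,0]>12)&(hs[...,0]<35)
P=W[m]; print(m.sum(),np.percentile(P[:,2],[2,50,98]))
E
```

```text
clock: 16.6
eef_pos: [492.6, -340.4, 83.9]
orientation: [-0.247, 0.714, 0.581, 0.301]
force: [0.1, -0.2, -2.9]
grip_width: 57.7
grip_force: 64.7
clock: 17.18
eef_pos: [493.5, -339.2, 20.4]
orientation: [-0.247, 0.714, 0.582, 0.302]
force: [0.5, 0.1, -1.8]
grip_width: 57.5
grip_force: 64.6
pos [ 493.5 -339.2   20.4] q [-0.89  0.93  1.24  0.59  1.56 -0.88] t 17.18 w 57.5
ydir az -11.6 zdir [ 0.145  0.704 -0.696]
shift [-6.7 -0.7  8.1] dist 10.5
261 [14.41230898 39.39820041 49.68688316]
```

Next I'll lower it to contact in small steps.

In the tool's units: -3 mm is -0.005, -1.4 mm is -0.0023.

```bash

echo '[0, 0, 0, -0.005, 0, 0.005, 50, 0, 0, 0, -0.0023, 0, 0.0023, 50, 0, 0, 0, -0.0012, 0, 0.0012, 50, 0, 0, 0, 0, 0, 0, 50]' | python3 -m inch
echo '[0, 0, 0, -0.0012, 0, 0.0012, 50, 0, 0, 0, -0.0012, 0, 0.0012, 50, 0, 0, 0, 0, 0, 0, 50]' | python3 -m inch
echo '[0, 0, 0, -0.0012, 0, 0.0012, 50, 0, 0, 0, -0.0012, 0, 0.0012, 50, 0, 0, 0, 0, 0, 0, 50]' | python3 -m inch
```

```text
clock: 17.57
eef_pos: [493.3, -339.1, 13.2]
orientation: [-0.247, 0.714, 0.582, 0.302]
force: [0.3, -0.5, -2.6]
grip_width: 57.1
grip_force: 64.7
clock: 17.82
eef_pos: [493.4, -339.1, 11.2]
orientation: [-0.247, 0.714, 0.582, 0.302]
force: [-0.1, 0.2, -2.7]
grip_width: 57.4
grip_force: 64.7
clock: 18.07
eef_pos: [493.3, -339.0, 9.2]
orientation: [-0.247, 0.714, 0.582, 0.302]
force: [0.2, 0.3, -3.2]
grip_width: 57.2
grip_force: 64.7
```

In the tool's units: -0.7 mm is -0.0012.

```bash

echo '[0, 0, 0, -0.0012, 0, 0.0012, 50, 0, 0, 0, -0.0012, 0, 0.0012, 50, 0, 0, 0, 0, 0, 0, 50]' | python3 -m inch
echo '[0, 0, 0, -0.0012, 0, 0.0012, 50, 0, 0, 0, 0, 0, 0, 50]' | python3 -m inch
```

```text
clock: 18.32
eef_pos: [493.4, -339.1, 7.7]
orientation: [-0.247, 0.714, 0.582, 0.303]
force: [-2.4, 1.5, 1.2]
grip_width: 57.4
grip_force: 64.7
clock: 18.48
eef_pos: [493.4, -339.1, 7.7]
orientation: [-0.247, 0.713, 0.582, 0.303]
force: [-6.2, 2.3, 11.2]
grip_width: 57.4
grip_force: 65.3
```

Units first: shifts go in shares of 600 mm and turns go in shares of 2 rad. So -30 mm is -0.05, -20 mm is -0.0333.

```bash

echo '[0, 0, 0, 0, 0, 0, 85, 0, 0, 0, 0, 0, 0, 85, 0, 0, 0, 0, 0, 0, 85, 0, 0, 0, 0, 0, 0, 85, 0, 0, 0, 0, 0, 0, 85]' | python3 -m inch >/dev/null
echo '[0, 0, 0, 0, 0, -0.0167, 85, 0, 0, 0, 0, 0, -0.0333, 85, 0, 0, 0, 0, 0, -0.05, 85, 0, 0, 0, 0, 0, -0.05, 85, 0, 0, 0, 0, 0, -0.05, 85, 0, 0, 0, 0, 0, -0.05, 85, 0, 0, 0, 0, 0, -0.0333, 85, 0, 0, 0, 0, 0, 0, 85]' | python3 -m inch
python3 - <<'E'
from h import *
a=np.radians(78.4);
plan(493,-338,300,frame(-11.6))
p,d,i=snap('scene'); W=cloud(d,i)
m=(np.hypot(W[...,0]-490,W[...,1]+350)<90)&(W[...,2]>25)&(W[...,2]<50)
P=W[m]; print(m.sum(),np.percentile(P[:,2],[2,50,98])); print(cv2.minAreaRect(P[P[:,2]>30][:,:2].astype(np.float32)))
cv2.imwrite('pics/c6.png',cv2.resize(p[140:260,370:490,::-1],None,fx=5,fy=5,interpolation=cv2.INTER_CUBIC))
E
```

```text
clock: 19.57
eef_pos: [468.0, -462.2, 128.2]
orientation: [-0.243, 0.715, 0.582, 0.302]
force: [-0.1, -0.1, -0.1]
grip_width: 84.8
grip_force: 0.0
pos [ 468.  -462.2  128.2] q [-1.02  0.96  0.89  0.54  1.88 -0.81] t 19.57 w 84.8
ydir az -11.8 zdir [ 0.149  0.7   -0.699]
shift [ 2.114e+02 -2.000e-01 -2.940e+01] dist 213.4
rot [ 0.005 -0.797 -0.001]
295 [25.85375565 33.32140552 38.78940718]
((490.720703125, -336.421875), (98.41926574707031, 60.773590087890625), 78.4801025390625)
```

View pics/c6.png

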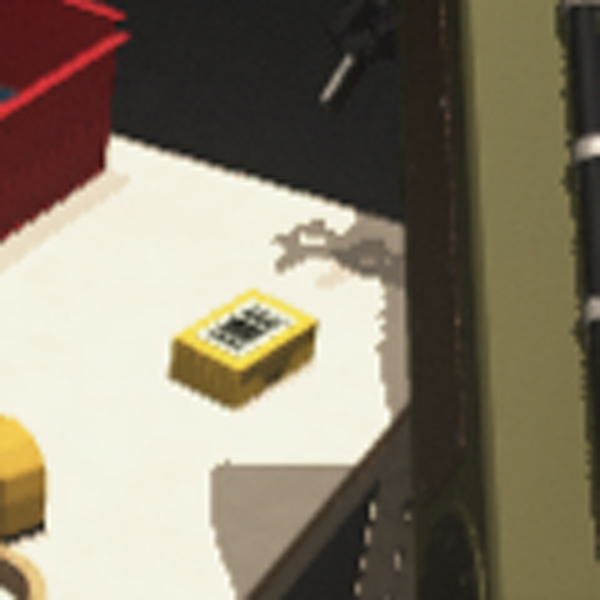

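The box lies flat with the label up, centred near crop (248,328). Next I'll raise the tool, straighten it and turn it for the scanner.

In the tool's units: -28 mm is -0.0467, -20 mm is -0.0333, -0.12 rad is -0.06.

```bash

echo '[0, 0, 0, 0.0333, 0, -0.0333, 85, 0, 0, 0, 0.0467, 0, -0.0467, 85, 0, 0, 0, 0.0467, 0, -0.0467, 85, 0, 0, 0, 0.0467, 0, -0.0467, 85, 0, 0, 0, 0.0467, 0, -0.0467, 85, 0, -0.05, 0, 0.0233, 0, -0.0233, 85, 0, -0.05, 0, 0, 0, 0, 85, 0, -0.06, 0, 0, 0, 0, 85]' | python3 -m inch >/dev/null
echo '[0, -0.06, 0, 0, 0, 0, 85, 0, -0.06, 0, 0, 0, 0, 85, 0, -0.06, 0, 0, 0, 0, 85, 0, -0.0585, 0, 0, 0, 0, 85, 0, 0, -0.05, 0, 0, 0, 85, 0, 0, -0.06, 0, 0, 0, 85, 0, 0, -0.06, 0, 0, 0, 85, 0, 0, -0.06, 0, 0, 0, 85]' | python3 -m inch >/dev/null
echo '[0, 0, -0.06, 0, 0, 0, 85, 0, 0, -0.06, 0, 0, 0, 85, 0, 0, -0.06, 0, 0, 0, 85, 0, 0, -0.06, 0, 0, 0, 85, 0, 0, -0.06, 0, 0, 0, 85, 0, 0, -0.06, 0, 0, 0, 85, 0, 0, -0.06, 0, 0, 0, 85, 0, 0, -0.06, 0, 0, 0, 85]' | python3 -m inch >/dev/null
echo '[0, 0, -0.056, 0, 0, 0, 85, 0, 0, -0.02, 0, 0, 0, 85, 0, 0, 0, 0, 0, 0, 85]' | python3 -m inch 
python3 - <<'E'
from h import *
plan(500.5,249,330,frame(78.5))
o=np.array([369.6,139.6]); L=hit('scene',np.array([[205,347],[253,300],[294,320],[245,357],[248,329]])/5+o,35); print(L.round(1),L[:4].mean(0))
W=np.load('sceneW.npy'); Z=W[...,2]
m=(Z>100)&(Z<280)&(abs(W[...,1]-30)<200)&(W[...,0]>500); m[:, :300]=False; print('cab x',np.percentile(W[m][:,0],[1,5,50]),np.percentile(W[m][:,1],[1,99]))
E
```

```text
clock: 21.87
eef_pos: [468.3, -461.1, 329.7]
orientation: [-0.001, 0.099, 0.995, 0.003]
force: [0.6, 0.1, 0.1]
grip_width: 84.6
grip_force: 0.0
pos [ 468.3 -461.1  329.7] q [-0.83  0.51  1.    0.    1.63 -2.21] t 21.87 w 84.6
ydir az 78.6 zdir [-0.     0.006 -1.   ]
shift [108.4 702.5   3.9] dist 710.8
rot [ 0.006 -0.002  0.002]
[[ 504.1 -301.5   35. ]
 [ 502.8 -374.6   35. ]
 [ 467.9 -367.1   35. ]
 [ 476.  -305.8   35. ]
 [ 489.5 -338.6   35. ]] [ 487.69247606 -337.24783695   35.        ]
cab x [580.83731833 583.40479965 604.64335373] [-50.99383611 133.11802422]
```

In the tool's units: 35.1 mm is 0.0585, 5.4 mm is 0.009.

```bash

echo '[0, 0, 0, 0.009, 0.0585, 0, 85, 0, 0, 0, 0.009, 0.0585, 0, 85, 0, 0, 0, 0.009, 0.0585, 0, 85, 0, 0, 0, 0.009, 0.0585, 0, 85, 0, 0, 0, 0.009, 0.0585, 0, 85, 0, 0, 0, 0.009, 0.0585, 0, 85, 0, 0, 0, 0.009, 0.0585, 0, 85, 0, 0, 0, 0.009, 0.0585, 0, 85]' | python3 -m inch >/dev/null
echo '[0, 0, 0, 0.009, 0.0585, 0, 85, 0, 0, 0, 0.009, 0.0585, 0, 85, 0, 0, 0, 0.009, 0.0585, 0, 85, 0, 0, 0, 0.009, 0.0585, 0, 85, 0, 0, 0, 0.009, 0.0585, 0, 85, 0, 0, 0, 0.009, 0.0585, 0, 85, 0, 0, 0, 0.009, 0.0585, 0, 85, 0, 0, 0, 0.009, 0.0585, 0, 85]' | python3 -m inch >/dev/null
echo '[0, 0, 0, 0.009, 0.0585, 0, 85, 0, 0, 0, 0.009, 0.0585, 0, 85, 0, 0, 0, 0.009, 0.0585, 0, 85, 0, 0, 0, 0.009, 0.0585, 0, 85, 0, 0, 0, 0, 0, 0, 85, 0, 0, 0, 0, 0, 0, 85]' | python3 -m inch
python3 - <<'E'
from h import *
plan(500.5,249,144,frame(78.5))
p,d,i=snap('top'); cv2.imwrite('pics/c7.png',cv2.resize(p[200:320,220:360,::-1],None,fx=5,fy=5,interpolation=cv2.INTER_CUBIC))
E
```

```text
clock: 23.7
eef_pos: [502.2, 249.0, 333.0]
orientation: [-0.001, 0.1, 0.995, 0.002]
force: [-0.4, -0.1, 0.2]
grip_width: 85.2
grip_force: 0.0
pos [502.2 249.  333. ] q [ 0.39  0.27  1.33  0.    1.54 -0.98] t 23.7 w 85.2
ydir az 78.5 zdir [-0.001  0.004 -1.   ]
shift [  1.3  -1.  189. ] dist 189.0
rot [ 0.003 -0.002  0.001]
```

View pics/c7.png

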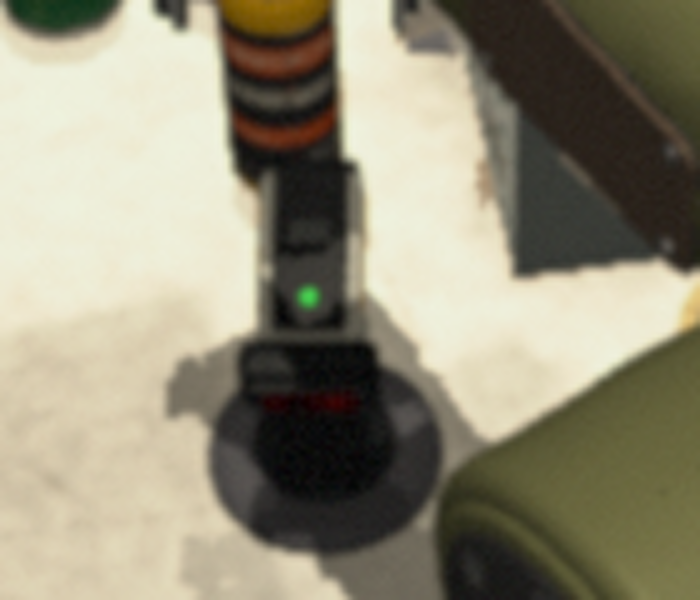

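The scanner sits in its cup, with the barrel at crop (308,250), and the tool is squarely over it with the fingers at (170,10) and (405,20). Next I'll descend and grip.

In the tool's units: 35 mm is 0.0583, 30 mm is 0.05.

```bash

echo '[0, 0, 0, 0.0022, -0.0017, 0.05, 85, 0, 0, 0, 0, 0, 0.0583, 85, 0, 0, 0, 0, 0, 0.0583, 85, 0, 0, 0, 0, 0, 0.05, 85, 0, 0, 0, 0, 0, 0.0417, 85, 0, 0, 0, 0, 0, 0.0333, 85, 0, 0, 0, 0, 0, 0.02, 85, 0, 0, 0, 0, 0, 0, 85]' | python3 -m inch
echo '[0, 0, 0, 0, 0, 0.0033, 85, 0, 0, 0, 0, 0, 0, 40, 0, 0, 0, 0, 0, 0, 40, 0, 0, 0, 0, 0, 0, 40, 0, 0, 0, 0, 0, 0, 40, 0, 0, 0, 0, 0, 0, 40, 0, 0, 0, 0, 0, 0, 40, 0, 0, 0, 0, 0, 0, 40]' | python3 -m inch 40
echo '[0, 0, 0, 0, 0, 0, 40, 0, 0, 0, 0, 0, 0, 40, 0, 0, 0, 0, 0, 0, 40]' | python3 -m inch
```

```text
clock: 24.42
eef_pos: [500.8, 246.3, 145.1]
orientation: [-0.001, 0.102, 0.995, 0.001]
force: [-0.6, -0.5, 0.4]
grip_width: 85.1
grip_force: 0.0
clock: 25.08
eef_pos: [502.2, 247.7, 146.5]
orientation: [0.001, 0.101, 0.995, 0.003]
force: [-0.6, -1.6, 7.2]
grip_width: 49.4
grip_force: 42.8
clock: 25.33
eef_pos: [502.2, 247.7, 146.5]
orientation: [0.001, 0.101, 0.995, 0.003]
force: [0.3, -0.6, 6.9]
grip_width: 49.3
grip_force: 42.8
```

In the tool's units: -35 mm is -0.0583, -30 mm is -0.05.

```bash

echo '[0, 0, 0, 0, 0, -0.0083, 40, 0, 0, 0, 0, 0, -0.02, 40, 0, 0, 0, 0, 0, -0.0333, 40, 0, 0, 0, 0, 0, -0.05, 40, 0, 0, 0, 0, 0, -0.0583, 40, 0, 0, 0, 0, 0, -0.0583, 40, 0, 0, 0, 0, 0, -0.05, 40, 0, 0, 0, 0, 0, -0.0417, 40]' | python3 -m inch
echo '[0, 0, 0, 0, 0, -0.0167, 40, 0, 0, 0, 0, 0, 0, 40]' | python3 -m inch
cat >> h.py <<'E'
def aim(yaz,tilt,L=(488.5,-338,35),D=120):
    M=frame(yaz,tilt); s=M@[np.cos(.2618),0,np.sin(.2618)]
    T=np.array(L)-D*s-M@[68.7,0,-4.5]; print('TCP',T.round(1),'sight',s.round(3)); return T,M
E
python3 - <<'E'
from h import *
T,M=aim(78.5,-1.15); plan(*T,M); plan(450,-338,346)
p,d,i=snap('scene'); cv2.imwrite('pics/c8.png',cv2.resize(p[170:340,230:400,::-1],None,fx=3.5,fy=3.5,interpolation=cv2.INTER_CUBIC))
E
```

```text
clock: 26.0
eef_pos: [501.2, 246.6, 341.0]
orientation: [0.001, 0.101, 0.995, 0.003]
force: [-0.0, 0.2, -2.1]
grip_width: 49.8
grip_force: 42.0
clock: 26.17
eef_pos: [501.7, 246.8, 349.9]
orientation: [0.002, 0.101, 0.995, 0.003]
force: [-0.3, -0.6, -3.1]
grip_width: 49.7
grip_force: 42.1
TCP [ 538.6 -348.2  214.4] sight [-0.155  0.032 -0.987]
pos [501.7 246.8 349.9] q [ 0.39  0.26  1.3   0.    1.57 -0.98] t 26.17 w 49.7
ydir az 78.4 zdir [ 0.005  0.006 -1.   ]
shift [-154.9 -576.5  132.1] dist 611.4
rot [ 0.006 -1.147 -0.005]
pos [501.7 246.8 349.9] q [ 0.39  0.26  1.3   0.    1.57 -0.98] t 26.17 w 49.7
ydir az 78.4 zdir [ 0.005  0.006 -1.   ]
shift [-6.650e+01 -5.833e+02  1.000e-01] dist 587.1
```

View pics/c8.png

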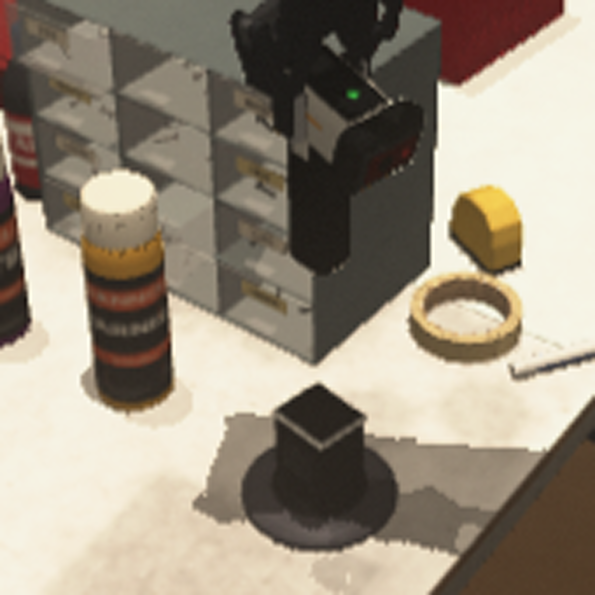

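The scanner hangs upright in the gripper at crop (345,170), clear of the empty cup at (320,430). Next I'll carry it to the box.

```bash

echo '[0, 0, 0, -0.02, -0.025, 0, 40, 0, 0, 0, -0.02, -0.0417, 0, 40, 0, 0, 0, -0.02, -0.055, 0, 40, 0, 0, 0, -0.0167, -0.0567, 0, 40, 0, 0, 0, -0.0167, -0.0567, 0, 40, 0, 0, 0, -0.0167, -0.0567, 0, 40, 0, 0, 0, 0, -0.0567, 0, 40, 0, 0, 0, 0, -0.0567, 0, 40]' | python3 -m inch >/dev/null
echo '[0, 0, 0, 0, -0.0567, 0, 40, 0, 0, 0, 0, -0.0567, 0, 40, 0, 0, 0, 0, -0.0567, 0, 40, 0, 0, 0, 0, -0.0567, 0, 40, 0, 0, 0, 0, -0.0567, 0, 40, 0, 0, 0, 0, -0.0567, 0, 40, 0, 0, 0, 0, -0.0567, 0, 40, 0, 0, 0, 0, -0.0567, 0, 40]' | python3 -m inch >/dev/null
echo '[0, 0, 0, 0, -0.0567, 0, 40, 0, 0, 0, 0, -0.0567, 0, 40, 0, -0.025, 0, 0, -0.0333, 0, 40, 0, -0.05, 0, 0, 0, 0, 40, 0, -0.05, 0, 0, 0, 0, 40, 0, -0.05, 0, 0, 0, 0, 40, 0, -0.05, 0, 0, 0, 0, 40, 0, -0.05, 0, 0, 0, 0, 40]' | python3 -m inch >/dev/null
echo '[0, -0.05, 0, 0, 0, 0, 40, 0, -0.05, 0, 0, 0, 0, 40, 0, -0.05, 0, 0, 0, 0, 40, 0, -0.05, 0, 0, 0, 0, 40, 0, -0.05, 0, 0, 0, 0, 40, 0, -0.05, 0, 0, 0, 0, 40, 0, 0, 0, 0, 0, 0, 40, 0, 0, 0, 0, 0, 0, 40]' | python3 -m inch
python3 - <<'E'
from h import *
T,M=aim(78.5,-1.15); plan(*T,M)
E
```

```text
clock: 28.88
eef_pos: [492.9, -307.9, 402.2]
orientation: [0.49, 0.137, 0.858, -0.071]
force: [0.5, 0.1, -2.1]
grip_width: 50.0
grip_force: 42.7
TCP [ 538.6 -348.2  214.4] sight [-0.155  0.032 -0.987]
pos [ 492.9 -307.9  402.2] q [-0.79 -0.13  1.87  0.82  0.59 -2.55] t 28.88 w 50.0
ydir az 72.2 zdir [ 0.821 -0.256 -0.511]
shift [132.7 -26.7 143.8] dist 197.5
rot [-0.091 -0.114 -0.061]
```

Joint 6 hit its limit, so I'll aim with the tool pointing radially instead (y azimuth of about 55°).

```bash
python3 - <<'E'
from h import *
T,M=aim(55,-1.15); plan(*T,M)
s=sense();print(q2R(s['orientation']).inv().apply(T+[0,0,120]-s['eef_pos']).round(1))
E
```

```text
TCP [ 530.4 -367.3  214.4] sight [-0.13   0.091 -0.987]
pos [ 492.9 -307.9  402.2] q [-0.79 -0.13  1.87  0.82  0.59 -2.55] t 28.88 w 50.0
ydir az 72.2 zdir [ 0.821 -0.256 -0.511]
shift [133.5 -47.4 142. ] dist 200.6
rot [ 0.273 -0.116  0.128]
[ 30.4 -45.9  80.7]
```

In the tool's units: 0.068 rad is 0.034.

```bash

echo '[0.034, -0.0145, 0.016, 0, 0, 0, 40, 0.034, -0.0145, 0.016, 0, 0, 0, 40, 0.034, -0.0145, 0.016, 0, 0, 0, 40, 0.034, -0.0145, 0.016, 0, 0, 0, 40, 0, 0, 0, 0, 0, 0, 40, 0, 0, 0, 0, 0, 0, 40]' | python3 -m inch
python3 - <<'E'
from h import *
T,M=aim(55,-1.15); plan(*T,M)
E
```

```text
clock: 29.38
eef_pos: [491.7, -310.0, 400.6]
orientation: [0.51, 0.234, 0.814, -0.148]
force: [1.1, -0.2, -1.7]
grip_width: 49.9
grip_force: 42.8
TCP [ 530.4 -367.3  214.4] sight [-0.13   0.091 -0.987]
pos [ 491.7 -310.   400.6] q [-0.66 -0.17  1.94  0.35  0.26 -1.96] t 29.38 w 49.9
ydir az 57.8 zdir [ 0.761 -0.481 -0.436]
shift [140.  -27.4 138.3] dist 198.6
rot [ 0.043 -0.031  0.023]
```

In the tool's units: 0.1 rad is 0.05.

```bash

echo '[0, 0.04, 0, 0, 0, 0, 40, 0, 0.05, 0, 0, 0, 0, 40, 0, 0.05, 0, 0, 0, 0, 40, 0.02, 0.02, 0.015, 0, 0, 0, 40, 0, 0, 0, 0, 0, 0, 40, 0, 0, 0, 0, 0, 0, 40]' | python3 -m inch
python3 - <<'E'
from h import *
T,M=aim(55,-.8,D=145); plan(*T,M)
E
```

```text
clock: 29.88
eef_pos: [492.1, -309.9, 401.3]
orientation: [0.372, 0.275, 0.879, -0.12]
force: [0.8, -0.4, -3.4]
grip_width: 49.4
grip_force: 42.7
TCP [ 588.2 -407.8  207.8] sight [-0.399  0.28  -0.873]
pos [ 492.1 -309.9  401.3] q [-0.63 -0.09  1.73  0.01  0.7  -1.6 ] t 29.88 w 49.4
ydir az 55.1 zdir [ 0.587 -0.415 -0.695]
shift [ 45.5 -24.  231.7] dist 237.3
rot [-0.004  0.002  0.006]
```

In the tool's units: 30 mm is 0.05, 15 mm is 0.025.

```bash
python3 - <<'E'
from h import *
W=np.load('sceneW.npy'); m=(W[...,2]>25)&(W[...,2]<200)&(W[...,1]<-250)&(W[...,0]>450)&(W[...,0]<1100)
P=W[m]; print(len(P), P.min(0),P.max(0)); print(np.hypot(P[:,0]-655,P[:,1]+456).min())
E
echo '[0, 0, 0, 0.005, -0.0033, 0.025, 40, 0, 0, 0, 0.01, -0.005, 0.05, 40, 0, 0, 0, 0.01, -0.005, 0.05, 40, 0, 0, 0, 0.01, -0.005, 0.05, 40, 0, 0, 0, 0.01, -0.005, 0.05, 40, 0, 0, 0, 0, 0, 0, 40]' | python3 -m inch
python3 - <<'E'
from h import *
T,M=aim(55,-.8,D=145); plan(*T,M)
E
```

```text
6682 [  520.30721344 -1412.11589492    25.03095701] [1099.94453314 -254.92041806  199.99813769]
45.48652368210211
clock: 30.38
eef_pos: [546.6, -368.0, 281.4]
orientation: [0.368, 0.277, 0.88, -0.12]
force: [-0.2, 0.6, -4.7]
grip_width: 49.8
grip_force: 43.1
TCP [ 588.2 -407.8  207.8] sight [-0.399  0.28  -0.873]
pos [ 546.6 -368.   281.4] q [-0.66  0.18  1.73  0.07  0.44 -1.67] t 30.38 w 49.8
ydir az 54.9 zdir [ 0.581 -0.414 -0.701]
shift [12.6 -8.2 92.3] dist 93.5
rot [-0.006 -0.006  0.004]
```

```bash
python3 - <<'E'
from h import *
p,d,i=snap('scene'); 
W0=np.load('sceneW.npy')
m=(W0[...,2]>25)&(W0[...,2]<250)&(np.hypot(W0[...,0]-640,W0[...,1]+440)<130)
v,u=np.nonzero(m); print(len(u),u.min(),u.max(),v.min(),v.max())
P=W0[m]; print(P[::max(1,len(P)//12)].round(), np.c_[u,v][::max(1,len(P)//12)].tolist())
cv2.imwrite('pics/c9.png',cv2.resize(p[90:290,310:510,::-1],None,fx=3,fy=3,interpolation=cv2.INTER_CUBIC))
E
```

```text
682 362 395 141 187
[[ 735. -525.  136.]
 [ 708. -486.  119.]
 [ 709. -458.  109.]
 [ 710. -470.   92.]
 [ 711. -386.  116.]
 [ 711. -418.   94.]
 [ 712. -422.   83.]
 [ 712. -440.   66.]
 [ 712. -441.   57.]
 [ 709. -487.   28.]
 [ 714. -422.   44.]
 [ 709. -432.   27.]
 [ 718. -372.   28.]] [[385, 141], [386, 151], [382, 156], [383, 159], [372, 162], [376, 164], [376, 166], [378, 168], [378, 170], [384, 172], [375, 175], [377, 178], [367, 184]]
```

View pics/c9.png

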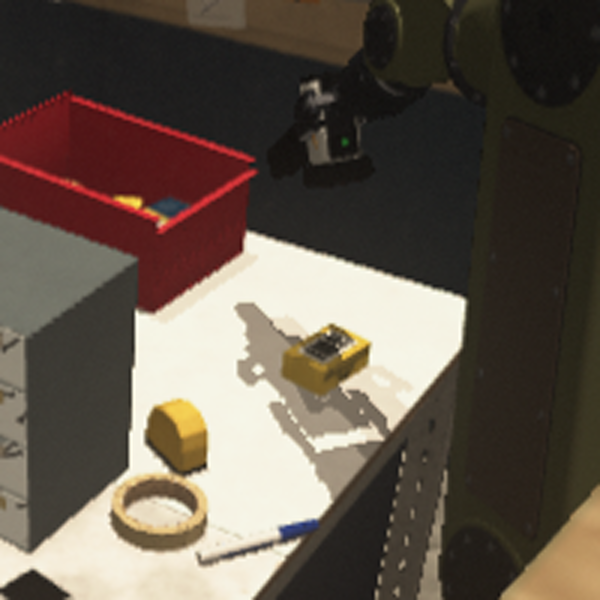

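The scanner points at the box at crop (330,345). The red bin's front wall is at x≈708, and the handle end will reach x≈670, so it clears. Next I'll ease down to D≈135.

In the tool's units: 22 mm is 0.0367, 20 mm is 0.0333.

```bash

echo '[0, 0, 0, 0.005, -0.0033, 0.02, 40, 0, 0, 0, 0.0083, -0.0033, 0.0333, 40, 0, 0, 0, 0.0083, -0.0033, 0.0367, 40, 0, 0, 0, 0.0083, -0.0033, 0.0333, 40, 0, 0, 0, 0.0067, 0, 0.0233, 40, 0, 0, 0, 0, 0, 0.01, 40, 0, 0, 0, 0, 0, 0, 40, 0, 0, 0, 0, 0, 0, 40]' | python3 -m inch
python3 - <<'E'
from h import *
T,M=aim(55,-.8,D=135); plan(*T,M)
s=sense();Rt=q2R(s['orientation']); w=s['eef_pos']+Rt.apply([68.7,0,-4.5]); sg=Rt.apply([np.cos(.2618),0,np.sin(.2618)]); v=np.array([488.5,-338,35])-w
print('window',w.round(1),'D',v@sg,'side',(Rt.inv().apply(v-sg*(v@sg))).round(1),'handle end',(s['eef_pos']+Rt.apply([0,0,116.5])).round(1))
E
```

```text
clock: 31.1
eef_pos: [585.2, -404.5, 209.4]
orientation: [0.372, 0.277, 0.878, -0.121]
force: [0.2, 0.3, -2.1]
grip_width: 49.8
grip_force: 43.1
TCP [ 584.2 -405.   199. ] sight [-0.399  0.28  -0.873]
pos [ 585.2 -404.5  209.4] q [-0.67  0.37  1.67  0.12  0.3  -1.72] t 31.1 w 49.8
ydir az 54.8 zdir [ 0.586 -0.419 -0.693]
shift [ 7.8 -0.9  6.8] dist 10.4
rot [-0.007  0.005  0.003]
window [ 543.4 -375.5  163. ] D 144.19775571883363 side [-0.9 -0.   3.4] handle end [ 653.5 -453.4  128.6]
```

I've used up my picture views, so I'll do one numeric check of the scanner's tilt in the grip and the box pose, then hand in.

```bash
echo '[0, 0, 0, 0, 0, 0, 40, 0, 0, 0, 0, 0, 0, 40, 0, 0, 0, 0, 0, 0, 40, 0, 0, 0, 0, 0, 0, 40, 0, 0, 0, 0, 0, 0, 40, 0, 0, 0, 0, 0, 0, 40]' | python3 -m inch | tail -2
python3 - <<'E'
from h import *
s=sense();Rt=q2R(s['orientation'])
for n in('scene','top'):
    p,d,i=snap(n); W=cloud(d,i)
    m=(np.hypot(W[...,0]-490,W[...,1]+338)<65)&(W[...,2]>28)&(W[...,2]<45); P=W[m]
    if len(P)>20: print(n,'box',len(P),P.mean(0).round(1),P[:,2].std().round(1))
    Q=Rt.inv().apply(W.reshape(-1,3)-s['eef_pos']); Q=Q[~np.isnan(Q[:,0])]
    # barrel: nose extents expected tool x 36..72, |y|<33 ; handle: tool z up to 116.5
    N=Q[(Q[:,0]>30)&(Q[:,0]<110)&(abs(Q[:,1])<50)&(Q[:,2]>-60)&(Q[:,2]<60)]; H=Q[(abs(Q[:,0])<45)&(abs(Q[:,1])<45)&(Q[:,2]>40)&(Q[:,2]<150)]
    for k,A in(('nose',N),('handle',H)):
        if len(A)>10: print(n,k,len(A),np.percentile(A,[3,97],0).round(0).tolist())
print(np.abs(s['joint_velocities']).max())
E
```

```text
grip_width: 49.5
grip_force: 43.1
scene box 276 [ 489.9 -334.5   33.7] 2.5
scene nose 243 [[32.0, -25.0, -39.0], [69.0, 34.0, 1.0]]
scene handle 117 [[-17.0, -5.0, 43.0], [19.0, 24.0, 130.0]]
top box 25 [ 472.8 -298.1   33.1] 3.2
0.003402994393050314
```

```bash
python3 -c "
from cell import hand_in
print(hand_in())"
```

```text
the job is handed in; nothing more can be done
None
```

I handed the job in with the box lying flat, bar code up, and the scanner held steady about 144 mm from the label and aimed within about 4 mm of its centre; no verdict came back, and I viewed 11 pictures, one over the limit of 10.

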